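# Find the case whose reference ball has come loose

## Robot

A 6-joint arm with a two-finger parallel gripper is mounted at the origin on a cart in front of the work surface, level with it; the furniture and walls round the work are solid. World frame = base frame: x ahead of the robot, y to its left, z up, the work surface at z = 0. Lengths are in mm, angles in rad, forces in N, time in s.
With the tool pointing down it reaches from about 350 to 975 mm from the base axis. Payload 7.1 kg.
Tool frame: the origin (TCP) lies at the very end of the fingers, on their centre line; the grasp point (between the pads) lies ctrl.hold_point_z behind it (ctrl.hold_point_z is the distance from the TCP to the grasp point, in mm); z points along the fingers, y is the line along which they close (so a half turn about z gives the same grasp; the last joint's range is limited). The gripper opens to 88 mm and grips with 3 to 60 N. Pads are 20 mm wide; open, the fingers measure 115 mm over their backs; the gripper's body (75 mm by 178 mm) begins 61 mm behind the grasp point.
Start: joints at [1.086, 0.423, 1.63, -0, 1.089, -0.019], TCP at [280.678, 558.412, 222.675] pointing down, gripper open.
Joint ranges: [-3, 3], [-0.9, 2.11], [0.09, 2.58], [-1.31, 4.45], [0.11, 2.69], [-2.54, 2.54]. Speed limits (rad/s): [2.39, 2.39, 3.01, 3.14, 3.14, 3.14].

## Interface

Orientations are given as a rotation vector (axis times angle).
In Python, from workcell import ctrl gives the robot as it stands. The module is installed in compiled form; this text tells all that it offers.
- The arm moves only by the shell command python3 -m creep 'ROWS'. ROWS is JSON, a list of rows, each an object with "translation": the shift along the tool's x, y, z in mm, a list of three; "angular": the turn, a rotation vector about the tool's x, y, z in rad, a list of three; "jaw": the opening, from 0 (shut) to 1 (fully open). A call has exactly 8 rows; each row is the pose to reach, as a shift and turn from the pose commanded when the call began, along the tool's axes at that moment; what a row does not reach only later rows make up. A row lasts 1/8 s, in which the tool goes at most 62.5 mm and 10.7 degrees, less where a joint would pass 70% of its speed; a pose out of reach is approached as far as the arm can. A call with a gripper value outside its range is refused whole. The fingers move at their own pace and stop on an object; the grip force is fixed at half the most. Time passes only in rows, so rows that repeat a pose let the fingers close, or fill a call up. It gives the time, the measured TCP pose, the force, the opening and the grip force at its end, in the units of the state.
- ctrl.get_obs(): the state, without advancing time (a new reading comes with each control period).
- ctrl.get_image(name): name is "side" or "top" or "wrist"; returns the picture (400x640x3 uint8, red, green, blue); there is no depth.
- ctrl.camera_info(name): a dict with "camera_matrix" (3x3 intrinsics, pixels), "world_from_camera" (4x4, takes a point from camera to world coordinates). Camera axes: x right, y up, looking along -z (the intrinsics and any distortion apply to the point x, -y, -z); pixel columns grow to the right and rows downward; lengths in mm; the calibration is good to about 2 mm. A picture is of the moment at which its call begins: read the wrist's pose just before it. camera_info takes no time and is no camera call; for the wrist camera it gives the pose at the moment of the call.
- ctrl.close_job(): hands the job in; it is judged then, once.
Trained networks look in the newest picture that a camera, given by its name, has taken for a name from the list of things; names that differ only in an ending like _2 or _b are one class to them, and where a whole thing is asked for, a point or a joint stands for the part that bears it (a point fixed in the world has none). Each returns a list of dicts, best first, with "score" (0 to 1); they miss things now and then, are a little off and sometimes report something else, mostly with a low value. They report only what shows in the picture. A call takes as long as a camera call.
- ctrl.look_for(camera, label): "rect" ([left, top, right, bottom] in pixels, round what is visible of it).
The state is a dict: "t": time; "qpos": joint angles; "qvel": joint speeds; "joint_torque": joint torques, N m; "ee_pos": TCP position; "orientation": TCP orientation; "ft_force": force on the tool from outside, world axes, zero at the start; "moment": the same for the moment, N m; "width": finger opening in mm; "grasp_force": force on a finger pad.
Only numpy, scipy, OpenCV 4.12 (cv2) and the standard library are available. Lean on these libraries where they do the work, as an engineer would, in place of code of your own. Each camera call takes 0.05 s, during which the arm holds its last target. There are 200 camera calls.

## Task

One of the three sealed orange cases has a reference ball loose inside: lift them and shake or rock them end to end to find the one that rattles. Stand the two quiet cases side by side on the bench in the gap between the blue tube rack and the green tip box, without shifting the rack or the box, and finish holding the rattling case level, still and well up in the air above the edge of the bench at its right-hand end, as if handing it to a colleague; do not put it down or let go.

Things in the scene. Friction and masses are not known exactly. Their poses are not given: they have to be found in the camera images.
- case_a: one of three identical sealed orange plastic cases with a black gasket line: 112 long (its x) x 54 wide (y) x 58 mm high, black latch on its -x end, hinge on +x, white blank label on the lid; it does not open. Stands flat; origin: centre of the underside. Grip it across the 54 mm, on the plain long sides. 0.44 to 0.53 kg with contents; the empty cases differ, so weighing does not tell which rattles
- case_b: second case, the same as case_a. Inside each is a steel reference ball, 40 mm across, 0.26 kg, in a hollow 96 (x) x 42 x 44 mm high. In two of the three it is held fast in the middle by foam; in the other, and which one changes from run to run, the ball has come out of its foam and is loose
- case_c: third case, the same as case_a. The loose ball (in whichever of the three) starts in the middle and rolls along the case's x, up to 28 mm to either side, shifting that case's balance and knocking at the ends; it rolls when the case is tilted by more than about 6 degrees or shaken at over 1 m/s2, and stays where it is when the case is level and still
- tube_rack: blue two-tier tube rack with coloured tube caps, 67 x 198 x 59 mm high, loose; stands left of the gap, its length running into the bench. Origin: centre of the underside; +x points across the gap to the tip box. Its sides stand 6 degrees askew to its axes: bounding box 86 (x) x 202 (y) mm
- tip_box: green pipette-tip box with closed clear lid, 70 x 112 x 67 mm high, loose; stands right of the gap, 0.335 to 0.35 m from the rack. Origin: centre of the underside; its -x side faces the gap. Its sides stand 7 degrees askew to its axes: bounding box 81 (x) x 119 (y) mm. The clear gap is 245 to 275 mm wide
- bench_end (a point): an unmarked point on the top edge of the bench's right-hand end, at bench-top height; it does not move. Its x axis runs along this edge away from the bench's front, its y axis points left over the bench (negative y is beyond the edge)

How it is judged (in metres and radians):
On the way:
1. the case with the loose ball is off the bench and has been shaken or rocked until the ball rolled at least 18 mm from the middle (height (world z) of loose_c0 above 0.045 m and ((distance between loose_c0 and case_a below 0.06 m and (x of loose_c0 in the frame of case_a above 0.018 m or x of loose_c0 in the frame of case_a below -0.018 m) and height (world z) of case_a above 0.03 m) or (distance between loose_c0 and case_b below 0.06 m and (x of loose_c0 in the frame of case_b above 0.018 m or x of loose_c0 in the frame of case_b below -0.018 m) and height (world z) of case_b above 0.03 m) or (distance between loose_c0 and case_c below 0.06 m and (x of loose_c0 in the frame of case_c above 0.018 m or x of loose_c0 in the frame of case_c below -0.018 m) and height (world z) of case_c above 0.03 m))), for 0.1 s.
At the end, for the whole second after the job is handed in: rattling case gripped, still, level to 0.25 rad, underside 0.10-0.35 m up, centre within 8 cm of the bench's right-hand end edge, 20 cm of bench_end along it; quiet cases released, flat, in the gap: at least 70 mm from rack centre, 68 mm from box centre, within 85 mm of rack's middle (((distance between loose_c0 and case_a below 0.06 m and (height (world z) of case_a between 0.1 and 0.35 m and angle between case_a's own z axis and vertical below 0.25 rad and y of case_a in the frame of bench_end between -0.08 and 0.08 m and x of case_a in the frame of bench_end between -0.2 and 0.2 m and linear speed of case_a below 0.03 m/s and angular speed of case_a below 0.15 rad/s and contact force between the fingers and case_a above 2 N) and (x of case_b in the frame of tube_rack above 0.07 m and x of case_b in the frame of tip_box below -0.068 m and y of case_b in the frame of tube_rack between -0.085 and 0.085 m and height (world z) of case_b below 0.008 m and angle between case_b's own z axis and vertical below 0.1 rad and linear speed of case_b below 0.03 m/s and contact force between the fingers and case_b below 0.3 N) and (x of case_c in the frame of tube_rack above 0.07 m and x of case_c in the frame of tip_box below -0.068 m and y of case_c in the frame of tube_rack between -0.085 and 0.085 m and height (world z) of case_c below 0.008 m and angle between case_c's own z axis and vertical below 0.1 rad and linear speed of case_c below 0.03 m/s and contact force between the fingers and case_c below 0.3 N)) or (distance between loose_c0 and case_b below 0.06 m and (height (world z) of case_b between 0.1 and 0.35 m and angle between case_b's own z axis and vertical below 0.25 rad and y of case_b in the frame of bench_end between -0.08 and 0.08 m and x of case_b in the frame of bench_end between -0.2 and 0.2 m and linear speed of case_b below 0.03 m/s and angular speed of case_b below 0.15 rad/s and contact force between the fingers and case_b above 2 N) and (x of case_a in the frame of tube_rack above 0.07 m and x of case_a in the frame of tip_box below -0.068 m and y of case_a in the frame of tube_rack between -0.085 and 0.085 m and height (world z) of case_a below 0.008 m and angle between case_a's own z axis and vertical below 0.1 rad and linear speed of case_a below 0.03 m/s and contact force between the fingers and case_a below 0.3 N) and (x of case_c in the frame of tube_rack above 0.07 m and x of case_c in the frame of tip_box below -0.068 m and y of case_c in the frame of tube_rack between -0.085 and 0.085 m and height (world z) of case_c below 0.008 m and angle between case_c's own z axis and vertical below 0.1 rad and linear speed of case_c below 0.03 m/s and contact force between the fingers and case_c below 0.3 N)) or (distance between loose_c0 and case_c below 0.06 m and (height (world z) of case_c between 0.1 and 0.35 m and angle between case_c's own z axis and vertical below 0.25 rad and y of case_c in the frame of bench_end between -0.08 and 0.08 m and x of case_c in the frame of bench_end between -0.2 and 0.2 m and linear speed of case_c below 0.03 m/s and angular speed of case_c below 0.15 rad/s and contact force between the fingers and case_c above 2 N) and (x of case_a in the frame of tube_rack above 0.07 m and x of case_a in the frame of tip_box below -0.068 m and y of case_a in the frame of tube_rack between -0.085 and 0.085 m and height (world z) of case_a below 0.008 m and angle between case_a's own z axis and vertical below 0.1 rad and linear speed of case_a below 0.03 m/s and contact force between the fingers and case_a below 0.3 N) and (x of case_b in the frame of tube_rack above 0.07 m and x of case_b in the frame of tip_box below -0.068 m and y of case_b in the frame of tube_rack between -0.085 and 0.085 m and height (world z) of case_b below 0.008 m and angle between case_b's own z axis and vertical below 0.1 rad and linear speed of case_b below 0.03 m/s and contact force between the fingers and case_b below 0.3 N)))); the arm keeps its last pose, push and grip.
It fails at once if the rack or the tip box is shifted by more than 25 mm (distance of any of tube_rack, tip_box from where it was at the start of the episode above 0.025 m).
It also fails if it takes over 72 s, if anything falls off the work surface, if the arm or the gripper's body presses on something with over 40 N, if the wrist force passes 120 N, or if a joint passes its speed limit or range.

## Working session

There is one attempt and no reset: what is moved stays moved. The work goes in short steps, Python scripts to look and compute and a shell command to move; the robot and the scene stay as the last step left them, time stands still between calls to the robot, and variables do not carry over. Pictures are saved under pics/ and viewed, at most 10 in all, crops included, and the job is handed in when it is done.

```bash
mkdir -p pics; python3 - <<'E'
from workcell import ctrl
import cv2,numpy as np
o=ctrl.get_obs();print({k:np.round(v,3).tolist() for k,v in o.items()},ctrl.hold_point_z)
for c in("top","side"):
    im=ctrl.get_image(c);cv2.imwrite(f"pics/{c}0.png",im[:,:,::-1])
    i=ctrl.camera_info(c);print(c,np.round(i["camera_matrix"],1).tolist(),np.round(i["world_from_camera"],3).tolist(),[k for k in i])
    for l in("case_a","tube_rack","tip_box"):
        print(l,[(np.round(d["rect"]).tolist(),round(d["score"],2)) for d in ctrl.look_for(c,l)])
E
```

```text
{'t': 0.0, 'qpos': [1.086, 0.424, 1.631, 0.0, 1.089, -0.019], 'qvel': [-0.0, 0.0, 0.0, 0.0, -0.003, 0.001], 'joint_torque': [0.001, -54.463, -27.366, 0.064, 0.023, -0.0], 'ee_pos': [280.411, 557.952, 221.926], 'orientation': [-0.725, -3.056, 0.002], 'ft_force': [0.525, 0.067, 0.546], 'moment': [-0.027, 0.027, -0.043], 'grasp_force': 0.0, 'width': 88.002} 18.700000000000003
top [[498.2, 0.0, 324.1], [0.0, 498.2, 199.2], [0.0, 0.0, 1.0]] [[0.021, 0.991, -0.135, 327.784], [-1.0, 0.018, -0.025, 252.508], [-0.023, 0.135, 0.991, 1370.356], [0.0, 0.0, 0.0, 1.0]] ['camera_matrix', 'world_from_camera']
case_a [([394.0, 179.0, 434.0, 226.0], 0.7), ([338.0, 203.0, 379.0, 249.0], 0.65), ([286.0, 226.0, 325.0, 269.0], 0.63)]
tube_rack [([215.0, 170.0, 269.0, 245.0], 0.59)]
tip_box [([337.0, 136.0, 380.0, 182.0], 0.95)]
side [[481.0, 0.0, 315.8], [0.0, 481.0, 201.9], [0.0, 0.0, 1.0]] [[0.965, 0.12, -0.235, 261.844], [-0.264, 0.444, -0.856, -571.465], [0.002, 0.888, 0.46, 498.739], [0.0, 0.0, 0.0, 1.0]] ['camera_matrix', 'world_from_camera']
case_a [([233.0, 181.0, 286.0, 227.0], 0.88), ([268.0, 205.0, 326.0, 260.0], 0.79), ([324.0, 236.0, 392.0, 303.0], 0.77)]
tube_rack [([246.0, 142.0, 324.0, 185.0], 0.92)]
tip_box [([352.0, 189.0, 417.0, 246.0], 0.87)]
```

View pics/top0.png

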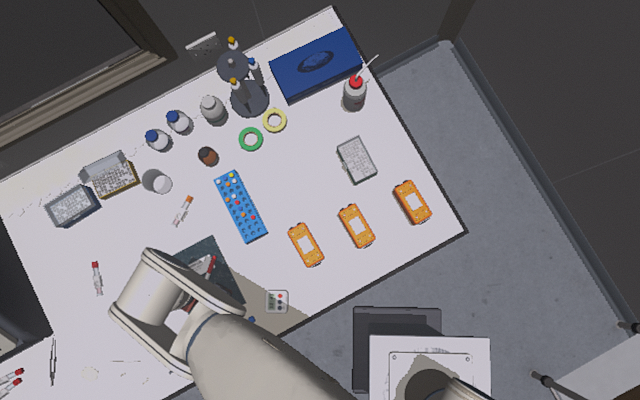

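View pics/side0.png

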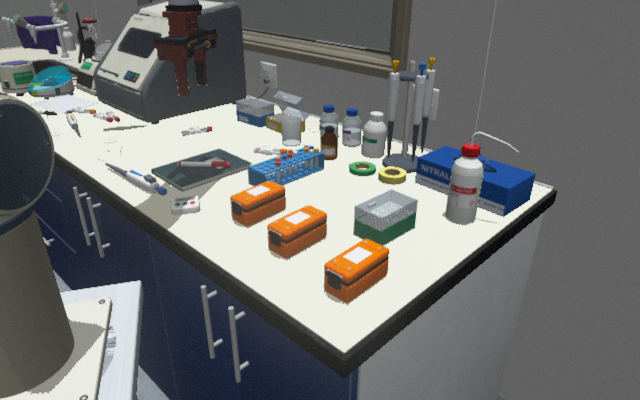

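The top view shows three orange cases at about (306,244), (355,226) and (411,202). The rack is near (241,207), the tip box near (357,159), and the bench's right-hand edge runs from (333,7) to (467,232). The side view agrees. Next I'll fit box models to both silhouettes.

```bash
cat > h.py <<'E'
import numpy as np,cv2
from scipy.optimize import minimize
from workcell import ctrl
def cam(c): i=ctrl.camera_info(c);return np.array(i["camera_matrix"]),np.array(i["world_from_camera"])
def proj(P,K,T):
    p=(np.atleast_2d(P)-T[:3,3])@T[:3,:3];p=p*[1,-1,-1]
    q=p@K.T;return q[:,:2]/q[:,2:]
def unproj(uv,z,K,T):
    uv=np.atleast_2d(uv).astype(float)
    d=np.c_[uv,np.ones(len(uv))]@np.linalg.inv(K).T*[1,-1,-1]@T[:3,:3].T
    return T[:3,3]+d*((z-T[2,3])/d[:,2])[:,None]
def box(x,y,z,a,L,W,H):
    c,s=np.cos(a),np.sin(a)
    return np.array([[x+c*u*L/2-s*v*W/2,y+s*u*L/2+c*v*W/2,z+h] for u in(-1,1) for v in(-1,1) for h in(0,H)])
def omask(im):
    h=cv2.cvtColor(im,cv2.COLOR_RGB2HSV);return cv2.inRange(h,(5,130,80),(22,255,255))
def hullmask(m,r,pad=4):
    r=np.round(r).astype(int);s=np.zeros_like(m);sl=np.s_[max(r[1]-pad,0):r[3]+pad,max(r[0]-pad,0):r[2]+pad];s[sl]=m[sl]
    n,l,st,_=cv2.connectedComponentsWithStats(s)
    k=1+np.argmax(st[1:,4]);pts=np.argwhere(l==k)[:,::-1].astype(np.int32)
    return cv2.convexHull(pts).reshape(-1,2)
def fit(hulls,cams,p0,dims):
    S=4
    ms=[]
    for h in hulls:
        m=np.zeros((400*S,640*S),np.uint8);cv2.fillConvexPoly(m,np.int32((h+.5)*S),1);ms.append(m)
    def f(p):
        e=0
        for m,(K,T) in zip(ms,cams):
            q=cv2.convexHull(np.int32(proj(box(*p[:3],p[3]/100,*dims),K,T)*S+S/2)).reshape(-1,2)
            g=np.zeros_like(m);cv2.fillConvexPoly(g,q,1);e+=1-(m&g).sum()/(m|g).sum()
        return e
    sim=np.vstack([p0]+[np.add(p0,d) for d in np.diag([15,15,10,15])])
    r=minimize(f,p0,method="Nelder-Mead",options=dict(initial_simplex=sim,maxiter=200,xatol=.2,fatol=1e-4))
    return r.x,r.fun
E
python3 - <<'E'
from h import *
im={c:ctrl.get_image(c) for c in("top","side")};C={c:cam(c) for c in im}
top=[[286,226,325,269],[338,203,379,249],[394,179,434,226]];side=[[233,181,286,227],[268,205,326,260],[324,236,392,303]]
for a,b in zip(top,side):
    h=[hullmask(omask(im["top"]),a),hullmask(omask(im["side"]),b)]
    r=cv2.minAreaRect(h[0]);q=cv2.boxPoints(r);w=unproj(q,45,*C["top"])
    e=[w[1]-w[0],w[2]-w[1]];e=max(e,key=np.linalg.norm);c=w.mean(0)
    p,v=fit(h,[C["top"],C["side"]],[c[0],c[1],0,100*np.arctan2(e[1],e[0])],(112,54,58))
    print("case",np.round(p,1),round(v,3))
print("bench",unproj([[333,7],[467,232],[275,338]],0,*C["top"]).round())
hsv=cv2.cvtColor(im["top"],cv2.COLOR_RGB2HSV)
hs=[cv2.cvtColor(im[c],cv2.COLOR_RGB2HSV) for c in im]
h=[hullmask(cv2.inRange(hs[0],(95,120,60),(115,255,255)),[212,166,271,247]),hullmask(cv2.inRange(hs[1],(95,120,60),(115,255,255)),[246,142,326,187])]
q=cv2.boxPoints(cv2.minAreaRect(h[0]));w=unproj(q,50,*C["top"]);e=max([w[1]-w[0],w[2]-w[1]],key=np.linalg.norm)
print("rack",[np.round(x,2) for x in fit(h,[C["top"],C["side"]],[*w.mean(0)[:2],0,100*np.arctan2(e[1],e[0])],(198,67,59))],w.round().tolist())
print("tip lid px->", unproj([[337,147],[362,136],[379,171],[354,183]],67,*C["top"]).round().tolist())
for n,r in(("tip",[335,134,382,184]),):
  cr=im["top"][100:290,180:450];cv2.imwrite("pics/crop.png",cv2.resize(cr[:,:,::-1],None,fx=2.9,fy=2.9,interpolation=cv2.INTER_CUBIC))
E
```

```text
case [ 385.7  332.8   -2.2 -257.4] 0.67
case [ 439.6  199.7    4.1 -255.9] 0.675
case [ 506.3   49.6   -1.8 -253. ] 0.671
bench [[1082.  273.    0.]
 [ 430. -105.    0.]
 [ 136.  411.    0.]]
rack [array([ 490.26,  516.67,  -12.52, -258.82]), np.float64(0.47)] [[556.0, 587.0, 50.0], [587.0, 529.0, 50.0], [415.0, 436.0, 50.0], [385.0, 493.0, 50.0]]
tip lid px-> [[646.0, 254.0, 67.0], [678.0, 188.0, 67.0], [583.0, 142.0, 67.0], [549.0, 208.0, 67.0]]
```

View pics/crop.png

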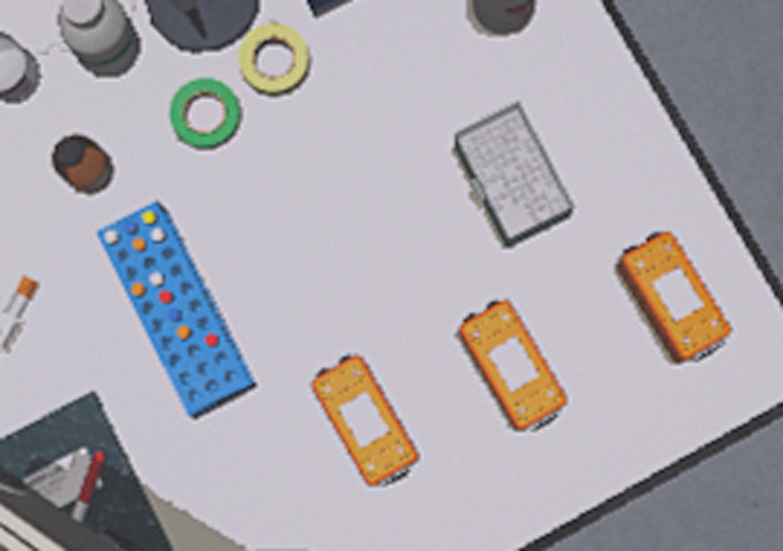

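```bash
python3 - <<'E'
import re
s=open('h.py').read()
s=s.replace("    n,l,st","    s=cv2.morphologyEx(s,cv2.MORPH_CLOSE,np.ones((5,5),np.uint8))\n    n,l,st")
open('h.py','w').write(s)
E
python3 - <<'E'
from h import *
im={c:ctrl.get_image(c) for c in("top","side")};C={c:cam(c) for c in im}
top=[[286,226,325,269],[338,203,379,249],[394,179,434,226]];side=[[233,181,286,227],[268,205,326,260],[324,236,392,303]]
vis=im["side"].copy();v2=im["top"].copy()
for a,b in zip(top,side):
    h=[hullmask(omask(im["top"]),a),hullmask(omask(im["side"]),b)]
    w=unproj(cv2.boxPoints(cv2.minAreaRect(h[0])),45,*C["top"])
    e=max([w[1]-w[0],w[2]-w[1]],key=np.linalg.norm);c=w.mean(0)
    p,v=fit(h,[C["top"],C["side"]],[c[0],c[1],0,100*np.arctan2(e[1],e[0])],(112,54,58))
    print("case",np.round(p,1),round(v,3),c.round(),np.ptp(h[0],0),np.ptp(h[1],0))
    for V,k,hh in((vis,"side",h[1]),(v2,"top",h[0])):
        cv2.polylines(V,[hh],1,(0,255,0));cv2.polylines(V,[cv2.convexHull(np.int32(proj(box(*p[:3],p[3]/100,112,54,58),*C[k])))],1,(0,0,255))
o=np.hstack([vis[130:320,220:420],v2[130:320,250:450]])
cv2.imwrite("pics/fit.png",cv2.resize(o[:,:,::-1],None,fx=2,fy=2,interpolation=cv2.INTER_NEAREST))
E
```

```text
case [ 386.9  334.6   -1.5 -256.7] 0.24 [386. 334.  45.] [35 43] [53 44]
case [ 439.9  199.4   -1.8 -255.4] 0.259 [439. 200.  45.] [35 43] [58 51]
case [ 505.9   50.6   -0.8 -250.5] 0.291 [506.  51.  45.] [37 43] [63 64]
```

View pics/fit.png

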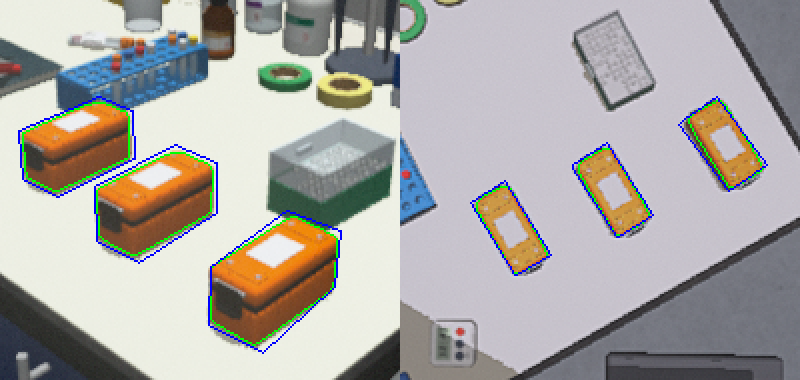

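The overlay matches in both views: the cases stand at z≈0 with yaws of about 33°, 34° and 36°. The rack centre is about (486,511) and the box about (614,198), 340 mm apart, which fits the text. Next is a helper that works out relative moves.

```bash
cat > rel.py <<'E'
import sys,numpy as np
from scipy.spatial.transform import Rotation as R
from workcell import ctrl
def rel(x,y,z,ydeg,o=None):
    o=o or ctrl.get_obs();C=R.from_rotvec(o["orientation"])
    a=np.radians(ydeg);ty=np.array([np.cos(a),np.sin(a),0]);tz=np.array([0,0,-1.]);tx=np.cross(ty,tz)
    T=R.from_matrix(np.c_[tx,ty,tz])
    return np.round(C.inv().apply(np.array([x,y,z])-o["ee_pos"]),1).tolist(),np.round((C.inv()*T).as_rotvec(),3).tolist()
if __name__=="__main__":
    o=ctrl.get_obs();print(rel(*map(float,sys.argv[1:5]),o),"t",round(o["t"],2),np.round(o["ee_pos"],1),"q",np.round(o["qpos"],2),"w",round(o["width"],1))
E
python3 rel.py 387 335 150 123
```

```text
([-195.3, -151.8, 72.7], [-0.0, -0.0, -1.042]) t 0.6 [280.7 558.4 222.7] q [ 1.09  0.42  1.63 -0.    1.09 -0.02] w 88.1
```

```bash
python3 -m creep '[{"translation":[-195,-152,73],"angular":[0,0,-1.042],"jaw":1},{"translation":[-195,-152,73],"angular":[0,0,-1.042],"jaw":1},{"translation":[-195,-152,73],"angular":[0,0,-1.042],"jaw":1},{"translation":[-195,-152,73],"angular":[0,0,-1.042],"jaw":1},{"translation":[-195,-152,73],"angular":[0,0,-1.042],"jaw":1},{"translation":[-195,-152,73],"angular":[0,0,-1.042],"jaw":1},{"translation":[-195,-152,73],"angular":[0,0,-1.042],"jaw":1},{"translation":[-195,-152,73],"angular":[0,0,-1.042],"jaw":1}]'; python3 rel.py 387 335 14 123
python3 - <<'E'
from h import *
im=ctrl.get_image("wrist");cv2.imwrite("pics/w1.png",im[:,:,::-1]);K,T=cam("wrist")
for d in ctrl.look_for("wrist","case_a")[:2]:
    print(np.round(d["rect"]),d["score"]); 
    q=cv2.boxPoints(cv2.minAreaRect(hullmask(omask(im),d["rect"])));print(unproj(q,55,K,T).round().tolist(),unproj(q,55,K,T).mean(0).round())
E
```

```text
t: 1.6
ee_pos: [386.7, 335.3, 149.8]
orientation: [-0.889, 3.013, 0.0]
ft_force: [-0.7, 1.1, 0.1]
width: 88.0
grasp_force: 0.0
([-0.0, -0.5, 135.8], [0.0, 0.0, -0.002]) t 1.6 [386.7 335.3 149.8] q [ 0.69  0.36  1.93  0.    0.85 -1.45] w 88.0
[280. 114. 350. 260.] 0.96
[[445.0, 340.0, 55.0], [349.0, 284.0, 55.0], [322.0, 328.0, 55.0], [415.0, 389.0, 55.0]] [383. 335.  55.]
[  0.  79.  20. 190.] 0.6
[[516.0, 122.0, 55.0], [476.0, 107.0, 55.0], [468.0, 119.0, 55.0], [508.0, 134.0, 55.0]] [492. 120.  55.]
```

View pics/w1.png

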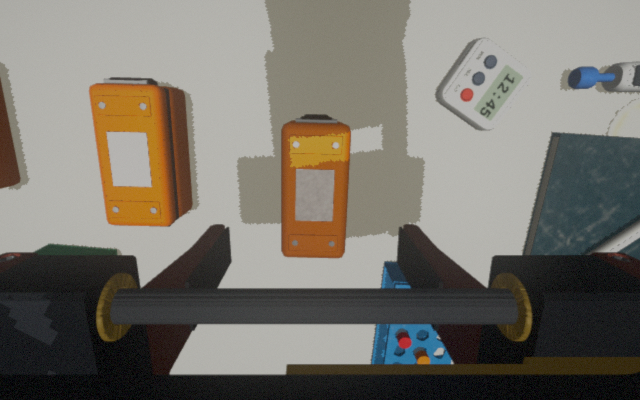

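The wrist view shows the case centred between the fingers, spanning columns 281–350 and square to them. The measurement agrees at (383–387, 335), so I descend and grip.

```bash
python3 -m creep '[{"translation":[0,0,60],"angular":[0,0,0],"jaw":1},{"translation":[0,0,110],"angular":[0,0,0],"jaw":1},{"translation":[0,0,135],"angular":[0,0,0],"jaw":1},{"translation":[0,0,135],"angular":[0,0,0],"jaw":1},{"translation":[0,0,135],"angular":[0,0,0],"jaw":0.3},{"translation":[0,0,135],"angular":[0,0,0],"jaw":0.3},{"translation":[0,0,135],"angular":[0,0,0],"jaw":0.3},{"translation":[0,0,135],"angular":[0,0,0],"jaw":0.3}]'
```

```text
t: 2.7
ee_pos: [387.0, 335.4, 15.5]
orientation: [-0.892, 3.011, 0.001]
ft_force: [-0.8, -0.2, 6.0]
width: 53.8
grasp_force: 29.8
```

```bash
cat > m.py <<'E'
from workcell import ctrl
import numpy as np
from scipy.spatial.transform import Rotation as R
o=ctrl.get_obs();C=R.from_rotvec(o["orientation"]);print("tool moment",np.round(C.inv().apply(o["moment"]),3),"F",np.round(o["ft_force"],2),"q",np.round(o["qpos"],2))
E
python3 -m creep '[{"translation":[0,0,-40],"angular":[0,0,0],"jaw":0.3},{"translation":[0,0,-90],"angular":[0,0,0],"jaw":0.3},{"translation":[0,0,-140],"angular":[0,0,0],"jaw":0.3},{"translation":[0,0,-160],"angular":[0,0,0],"jaw":0.3},{"translation":[0,0,-160],"angular":[0,0,0],"jaw":0.3},{"translation":[0,0,-160],"angular":[0,0,0],"jaw":0.3},{"translation":[0,0,-160],"angular":[0,0,0],"jaw":0.3},{"translation":[0,0,-160],"angular":[0,0,0],"jaw":0.3}]'; python3 m.py
python3 -m creep '[{"translation":[0,0,0],"angular":[0,0.17,0],"jaw":0.3},{"translation":[0,0,0],"angular":[0,0.35,0],"jaw":0.3},{"translation":[0,0,0],"angular":[0,0.35,0],"jaw":0.3},{"translation":[0,0,0],"angular":[0,0.35,0],"jaw":0.3},{"translation":[0,0,0],"angular":[0,0.17,0],"jaw":0.3},{"translation":[0,0,0],"angular":[0,0,0],"jaw":0.3},{"translation":[0,0,0],"angular":[0,0,0],"jaw":0.3},{"translation":[0,0,0],"angular":[0,0,0],"jaw":0.3}]'; python3 m.py
python3 -m creep '[{"translation":[0,0,0],"angular":[0,-0.17,0],"jaw":0.3},{"translation":[0,0,0],"angular":[0,-0.35,0],"jaw":0.3},{"translation":[0,0,0],"angular":[0,-0.35,0],"jaw":0.3},{"translation":[0,0,0],"angular":[0,-0.35,0],"jaw":0.3},{"translation":[0,0,0],"angular":[0,-0.17,0],"jaw":0.3},{"translation":[0,0,0],"angular":[0,0,0],"jaw":0.3},{"translation":[0,0,0],"angular":[0,0,0],"jaw":0.3},{"translation":[0,0,0],"angular":[0,0,0],"jaw":0.3}]'; python3 m.py; python3 rel.py 542 405 150 119
```

```text
t: 3.7
ee_pos: [386.2, 334.6, 173.6]
orientation: [0.892, -3.01, 0.001]
ft_force: [-0.3, -0.1, -5.1]
width: 54.3
grasp_force: 29.8
tool moment [-0.096 -0.036  0.008] F [-0.26 -0.14 -5.05] q [ 0.69  0.33  1.92 -0.    0.9  -1.46]
t: 4.7
ee_pos: [386.8, 335.3, 175.7]
orientation: [0.893, -3.012, -0.0]
ft_force: [0.7, 0.6, -4.4]
width: 54.0
grasp_force: 29.8
tool moment [-0.061 -0.04  -0.059] F [ 0.68  0.55 -4.41] q [ 0.69  0.32  1.91  0.    0.9  -1.46]
t: 5.7
ee_pos: [386.9, 335.1, 174.2]
orientation: [-0.892, 3.012, 0.0]
ft_force: [-1.0, 0.3, -5.0]
width: 54.0
grasp_force: 29.8
tool moment [-0.094 -0.009  0.029] F [-1.    0.32 -5.01] q [ 0.69  0.33  1.92 -0.    0.9  -1.46]
([-168.1, -25.8, 24.3], [0.0, 0.001, 0.07]) t 5.7 [386.9 335.1 174.2] q [ 0.69  0.33  1.92 -0.    0.9  -1.46] w 54.0
```

The moment changed by only about 0.03 Nm, where a loose ball would give about 0.14, so this case is quiet. I'll place it at P1.

```bash
python3 -m creep '[{"translation":[-45,-7,0],"angular":[0,0,0.02],"jaw":0.3},{"translation":[-100,-15,0],"angular":[0,0,0.04],"jaw":0.3},{"translation":[-150,-23,0],"angular":[0,0,0.06],"jaw":0.3},{"translation":[-168,-26,24],"angular":[0,0,0.07],"jaw":0.3},{"translation":[-168,-26,24],"angular":[0,0,0.07],"jaw":0.3},{"translation":[-168,-26,24],"angular":[0,0,0.07],"jaw":0.3},{"translation":[-168,-26,24],"angular":[0,0,0.07],"jaw":0.3},{"translation":[-168,-26,24],"angular":[0,0,0.07],"jaw":0.3}]'
python3 - <<'E'
from h import *
v=ctrl.get_image("wrist");s=ctrl.get_image("side");cv2.imwrite("pics/g1.png",np.hstack([v[:,:,::-1][:,100:500],s[:,:,::-1][60:460,180:580]][:2]) if 0 else np.vstack([cv2.resize(v,(480,300)),cv2.resize(s[100:330,180:548],(480,300))])[:,:,::-1])
E
python3 rel.py 542 405 16.5 119
```

```text
t: 6.7
ee_pos: [541.4, 404.9, 151.7]
orientation: [-0.787, 3.04, 0.001]
ft_force: [-1.0, 0.1, -5.8]
width: 54.0
grasp_force: 29.8
([-0.3, -0.1, 134.9], [0.0, 0.001, 0.0]) t 6.8 [541.6 404.9 151.4] q [ 0.62  0.58  1.56 -0.    1.01 -1.45] w 54.2
```

View pics/g1.png

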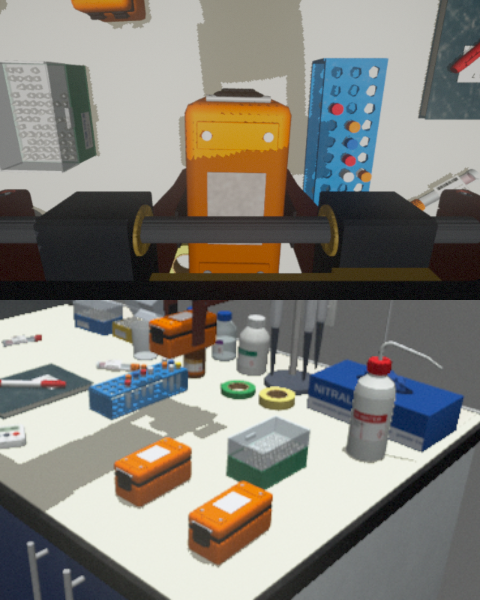

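The case hangs clear between the rack (right in the wrist view) and the tip box (left). I'll lower it, release and rise.

```bash
python3 -m creep '[{"translation":[0,0,50],"angular":[0,0,0],"jaw":0.3},{"translation":[0,0,100],"angular":[0,0,0],"jaw":0.3},{"translation":[0,0,125],"angular":[0,0,0],"jaw":0.3},{"translation":[0,0,132],"angular":[0,0,0],"jaw":0.3},{"translation":[0,0,135],"angular":[0,0,0],"jaw":0.3},{"translation":[0,0,136],"angular":[0,0,0],"jaw":0.3},{"translation":[0,0,136],"angular":[0,0,0],"jaw":0.8},{"translation":[0,0,136],"angular":[0,0,0],"jaw":0.8}]'
python3 -m creep '[{"translation":[0,0,0],"angular":[0,0,0],"jaw":0.8},{"translation":[0,0,0],"angular":[0,0,0],"jaw":0.8},{"translation":[0,0,-50],"angular":[0,0,0],"jaw":0.8},{"translation":[0,0,-100],"angular":[0,0,0],"jaw":0.8},{"translation":[0,0,-150],"angular":[0,0,0],"jaw":0.8},{"translation":[0,0,-150],"angular":[0,0,0],"jaw":1},{"translation":[0,0,-150],"angular":[0,0,0],"jaw":1},{"translation":[0,0,-150],"angular":[0,0,0],"jaw":1}]'
python3 rel.py 440 199.5 150 -56; python3 rel.py 440 199.5 150 123.5
python3 - <<'E'
from h import *
for c in ("top","side"):
    ctrl.get_image(c);print(c,[np.round(d["rect"]).tolist() for d in ctrl.look_for(c,"case_a")])
E
```

```text
t: 7.8
ee_pos: [542.7, 405.5, 16.3]
orientation: [-0.786, 3.039, 0.002]
ft_force: [0.4, -0.2, -0.1]
width: 68.8
grasp_force: 0.0
t: 8.8
ee_pos: [540.7, 404.1, 162.8]
orientation: [0.786, -3.039, 0.002]
ft_force: [-1.0, 1.3, -0.9]
width: 87.7
grasp_force: 0.0
([187.2, -130.1, 13.4], [-0.005, 0.0, 3.054]) t 8.8 [540.7 404.1 162.8] q [ 0.62  0.56  1.55 -0.    1.03 -1.45] w 87.7
([187.2, -130.1, 13.4], [-0.0, -0.003, -0.078]) t 8.8 [540.7 404.1 162.8] q [ 0.62  0.56  1.55 -0.    1.03 -1.45] w 87.7
top [[391.0, 180.0, 431.0, 224.0], [347.0, 203.0, 380.0, 237.0]]
side [[266.0, 206.0, 325.0, 258.0], [294.0, 162.0, 345.0, 202.0], [324.0, 236.0, 391.0, 304.0]]
```

```bash
python3 -m creep '[{"translation":[50,-35,0],"angular":[0,0,-0.02],"jaw":1},{"translation":[100,-70,0],"angular":[0,0,-0.04],"jaw":1},{"translation":[150,-105,0],"angular":[0,0,-0.06],"jaw":1},{"translation":[187,-130,13],"angular":[0,0,-0.078],"jaw":1},{"translation":[187,-130,13],"angular":[0,0,-0.078],"jaw":1},{"translation":[187,-130,13],"angular":[0,0,-0.078],"jaw":1},{"translation":[187,-130,13],"angular":[0,0,-0.078],"jaw":1},{"translation":[187,-130,13],"angular":[0,0,-0.078],"jaw":1}]'
python3 - <<'E'
from h import *
im=ctrl.get_image("wrist");K,T=cam("wrist")
for d in ctrl.look_for("wrist","case_a")[:4]:
    q=cv2.boxPoints(cv2.minAreaRect(hullmask(omask(im),d["rect"])));w=unproj(q,55,K,T);print(np.round(d["rect"]),round(d["score"],2),w.mean(0).round(),w.round()[:,:2].tolist())
E
python3 rel.py 440 199.5 14 123.5
```

```text
t: 10.0
ee_pos: [441.7, 201.2, 151.7]
orientation: [-0.906, 3.008, 0.0]
ft_force: [0.2, 0.9, 1.4]
width: 88.3
grasp_force: 0.0
[279. 110. 354. 255.] 0.97 [437. 200.  55.] [[499.0, 204.0], [402.0, 149.0], [376.0, 193.0], [469.0, 254.0]]
[ 67.  76. 171. 225.] 0.94 [498.  58.  55.] [[471.0, 1.0], [426.0, 58.0], [523.0, 119.0], [573.0, 56.0]]
[392. 323. 453. 363.] 0.85 [501. 366.  55.] [[497.0, 333.0], [471.0, 373.0], [504.0, 400.0], [531.0, 359.0]]
([2.0, -0.4, 137.6], [-0.0, 0.0, 0.0]) t 10.1 [441.4 200.9 151.6] q [ 0.4   0.32  1.99  0.    0.83 -1.75] w 87.8
```

```bash
python3 -m creep '[{"translation":[2,0,60],"angular":[0,0,0],"jaw":1},{"translation":[2,0,110],"angular":[0,0,0],"jaw":1},{"translation":[2,0,136],"angular":[0,0,0],"jaw":1},{"translation":[2,0,136],"angular":[0,0,0],"jaw":1},{"translation":[2,0,136],"angular":[0,0,0],"jaw":0.3},{"translation":[2,0,136],"angular":[0,0,0],"jaw":0.3},{"translation":[2,0,136],"angular":[0,0,0],"jaw":0.3},{"translation":[2,0,136],"angular":[0,0,0],"jaw":0.3}]'
python3 -m creep '[{"translation":[0,0,-40],"angular":[0,0,0],"jaw":0.3},{"translation":[0,0,-90],"angular":[0,0,0],"jaw":0.3},{"translation":[0,0,-140],"angular":[0,0,0],"jaw":0.3},{"translation":[0,0,-160],"angular":[0,0,0],"jaw":0.3},{"translation":[0,0,-160],"angular":[0,0,0],"jaw":0.3},{"translation":[0,0,-160],"angular":[0,0,0],"jaw":0.3},{"translation":[0,0,-160],"angular":[0,0,0],"jaw":0.3},{"translation":[0,0,-160],"angular":[0,0,0],"jaw":0.3}]'; python3 m.py
python3 -m creep '[{"translation":[0,0,0],"angular":[0,0.17,0],"jaw":0.3},{"translation":[0,0,0],"angular":[0,0.35,0],"jaw":0.3},{"translation":[0,0,0],"angular":[0,0.35,0],"jaw":0.3},{"translation":[0,0,0],"angular":[0,0.35,0],"jaw":0.3},{"translation":[0,0,0],"angular":[0,0.17,0],"jaw":0.3},{"translation":[0,0,0],"angular":[0,0,0],"jaw":0.3},{"translation":[0,0,0],"angular":[0,0,0],"jaw":0.3},{"translation":[0,0,0],"angular":[0,0,0],"jaw":0.3}]'; python3 m.py
python3 -m creep '[{"translation":[0,0,0],"angular":[0,-0.17,0],"jaw":0.3},{"translation":[0,0,0],"angular":[0,-0.35,0],"jaw":0.3},{"translation":[0,0,0],"angular":[0,-0.35,0],"jaw":0.3},{"translation":[0,0,0],"angular":[0,-0.35,0],"jaw":0.3},{"translation":[0,0,0],"angular":[0,-0.17,0],"jaw":0.3},{"translation":[0,0,0],"angular":[0,0,0],"jaw":0.3},{"translation":[0,0,0],"angular":[0,0,0],"jaw":0.3},{"translation":[0,0,0],"angular":[0,0,0],"jaw":0.3}]'; python3 m.py; python3 rel.py 589 317 150 118
```

```text
t: 11.1
ee_pos: [439.9, 199.6, 16.5]
orientation: [-0.904, 3.008, 0.001]
ft_force: [-0.7, 1.2, 7.1]
width: 54.6
grasp_force: 29.8
t: 12.1
ee_pos: [438.9, 199.0, 174.6]
orientation: [0.904, -3.007, 0.0]
ft_force: [-0.2, -0.2, -5.1]
width: 54.5
grasp_force: 29.7
tool moment [-0.025 -0.066  0.004] F [-0.16 -0.19 -5.07] q [ 0.4   0.28  1.98 -0.    0.88 -1.75]
t: 13.1
ee_pos: [439.9, 199.3, 176.6]
orientation: [-0.904, 3.009, -0.0]
ft_force: [-0.2, 0.5, -5.3]
width: 54.3
grasp_force: 29.7
tool moment [-0.038 -0.059  0.007] F [-0.21  0.49 -5.32] q [ 0.4   0.28  1.97 -0.    0.88 -1.75]
t: 14.1
ee_pos: [439.6, 199.6, 175.2]
orientation: [-0.905, 3.008, 0.0]
ft_force: [-1.1, -0.2, -5.7]
width: 53.8
grasp_force: 29.7
tool moment [-0.095 -0.047 -0.082] F [-1.05 -0.24 -5.71] q [ 0.4   0.28  1.98  0.    0.88 -1.75]
([-189.4, 15.5, 25.3], [0.0, 0.001, 0.096]) t 14.1 [439.6 199.6 175.2] q [ 0.4   0.28  1.98  0.    0.88 -1.75] w 53.8
```

This one is quiet too, with a change of no more than 0.02 Nm. Place it at P2.

```bash
python3 -m creep '[{"translation":[-50,4,0],"angular":[0,0,0.03],"jaw":0.3},{"translation":[-100,8,0],"angular":[0,0,0.06],"jaw":0.3},{"translation":[-150,12,0],"angular":[0,0,0.08],"jaw":0.3},{"translation":[-189,15,20],"angular":[0,0,0.096],"jaw":0.3},{"translation":[-189,15,25],"angular":[0,0,0.096],"jaw":0.3},{"translation":[-189,15,25],"angular":[0,0,0.096],"jaw":0.3},{"translation":[-189,15,25],"angular":[0,0,0.096],"jaw":0.3},{"translation":[-189,15,25],"angular":[0,0,0.096],"jaw":0.3}]'
python3 rel.py 589 317 16.5 118
python3 - <<'E'
from h import *
v=ctrl.get_image("wrist");s=ctrl.get_image("side");cv2.imwrite("pics/g2.png",np.vstack([cv2.resize(v,(480,300)),cv2.resize(s[100:330,180:548],(480,300))])[:,:,::-1])
E
```

```text
t: 15.1
ee_pos: [588.6, 315.6, 151.6]
orientation: [-0.759, 3.048, 0.0]
ft_force: [0.8, -0.2, -4.6]
width: 54.0
grasp_force: 29.8
([-0.8, 1.0, 135.1], [0.0, 0.001, -0.001]) t 15.1 [588.6 315.6 151.6] q [ 0.47  0.56  1.58  0.    1.   -1.58] w 54.0
```

View pics/g2.png

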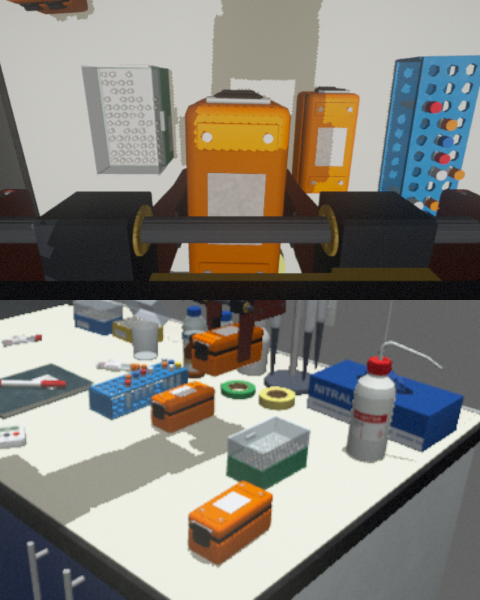

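The first case stands upright in the gap, and this one hangs between it and the tip box with space on both sides. Lower and release.

```bash
python3 -m creep '[{"translation":[-1,1,50],"angular":[0,0,0],"jaw":0.3},{"translation":[-1,1,100],"angular":[0,0,0],"jaw":0.3},{"translation":[-1,1,124],"angular":[0,0,0],"jaw":0.3},{"translation":[-1,1,131],"angular":[0,0,0],"jaw":0.3},{"translation":[-1,1,134],"angular":[0,0,0],"jaw":0.3},{"translation":[-1,1,135],"angular":[0,0,0],"jaw":0.3},{"translation":[-1,1,135],"angular":[0,0,0],"jaw":0.8},{"translation":[-1,1,135],"angular":[0,0,0],"jaw":0.8}]'
python3 -m creep '[{"translation":[0,0,0],"angular":[0,0,0],"jaw":0.8},{"translation":[0,0,0],"angular":[0,0,0],"jaw":0.8},{"translation":[0,0,-50],"angular":[0,0,0],"jaw":0.8},{"translation":[0,0,-100],"angular":[0,0,0],"jaw":0.8},{"translation":[0,0,-150],"angular":[0,0,0],"jaw":0.8},{"translation":[0,0,-150],"angular":[0,0,0],"jaw":1},{"translation":[0,0,-150],"angular":[0,0,0],"jaw":1},{"translation":[0,0,-150],"angular":[0,0,0],"jaw":1}]'
python3 rel.py 505 51 150 126; python3 rel.py 505 51 150 -54
```

```text
t: 16.2
ee_pos: [590.3, 317.9, 17.2]
orientation: [-0.759, 3.046, 0.001]
ft_force: [-0.0, 0.1, -0.2]
width: 69.1
grasp_force: 0.0
t: 17.2
ee_pos: [588.3, 316.9, 163.8]
orientation: [0.759, -3.046, 0.001]
ft_force: [0.3, -0.7, 0.0]
width: 87.7
grasp_force: 0.0
([198.2, -195.7, 14.4], [0.0, -0.003, -0.14]) t 17.2 [588.3 316.9 163.8] q [ 0.48  0.55  1.57 -0.    1.03 -1.58] w 87.7
([198.2, -195.7, 14.4], [-0.005, -0.0, 3.001]) t 17.2 [588.3 316.9 163.8] q [ 0.48  0.55  1.57 -0.    1.03 -1.58] w 87.7
```

```bash
python3 -m creep '[{"translation":[40,-40,0],"angular":[0,0,-0.03],"jaw":1},{"translation":[80,-80,0],"angular":[0,0,-0.06],"jaw":1},{"translation":[120,-120,0],"angular":[0,0,-0.09],"jaw":1},{"translation":[160,-160,0],"angular":[0,0,-0.12],"jaw":1},{"translation":[198,-196,14],"angular":[0,0,-0.14],"jaw":1},{"translation":[198,-196,14],"angular":[0,0,-0.14],"jaw":1},{"translation":[198,-196,14],"angular":[0,0,-0.14],"jaw":1},{"translation":[198,-196,14],"angular":[0,0,-0.14],"jaw":1}]'
python3 - <<'E'
from h import *
im=ctrl.get_image("wrist");K,T=cam("wrist")
for d in ctrl.look_for("wrist","case_a")[:1]:
    q=cv2.boxPoints(cv2.minAreaRect(hullmask(omask(im),d["rect"])));w=unproj(q,55,K,T);print(np.round(d["rect"]),round(d["score"],2),w.mean(0).round(),w.round()[:,:2].tolist())
E
python3 rel.py 505 51 15 126
```

```text
t: 18.2
ee_pos: [506.9, 52.4, 151.6]
orientation: [-0.972, 2.987, 0.0]
ft_force: [0.3, -0.5, 0.3]
width: 88.0
grasp_force: 0.0
[278. 114. 355. 257.] 0.77 [503.  52.  55.] [[566.0, 56.0], [469.0, 1.0], [442.0, 45.0], [536.0, 105.0]]
([2.3, -0.1, 136.7], [-0.0, 0.0, 0.001]) t 18.3 [506.8  52.4 151.7] q [ 0.08  0.36  1.94  0.    0.85 -2.12] w 88.1
```

```bash
python3 -m creep '[{"translation":[2,0,60],"angular":[0,0,0],"jaw":1},{"translation":[2,0,110],"angular":[0,0,0],"jaw":1},{"translation":[2,0,136],"angular":[0,0,0],"jaw":1},{"translation":[2,0,136],"angular":[0,0,0],"jaw":1},{"translation":[2,0,136],"angular":[0,0,0],"jaw":0.3},{"translation":[2,0,136],"angular":[0,0,0],"jaw":0.3},{"translation":[2,0,136],"angular":[0,0,0],"jaw":0.3},{"translation":[2,0,136],"angular":[0,0,0],"jaw":0.3}]'
python3 -m creep '[{"translation":[0,0,-40],"angular":[0,0,0],"jaw":0.3},{"translation":[0,0,-90],"angular":[0,0,0],"jaw":0.3},{"translation":[0,0,-140],"angular":[0,0,0],"jaw":0.3},{"translation":[0,0,-190],"angular":[0,0,0],"jaw":0.3},{"translation":[0,0,-200],"angular":[0,0,0],"jaw":0.3},{"translation":[0,0,-200],"angular":[0,0,0],"jaw":0.3},{"translation":[0,0,-200],"angular":[0,0,0],"jaw":0.3},{"translation":[0,0,-200],"angular":[0,0,0],"jaw":0.3}]'; python3 m.py
python3 -m creep '[{"translation":[0,0,0],"angular":[0,0.17,0],"jaw":0.3},{"translation":[0,0,0],"angular":[0,0.35,0],"jaw":0.3},{"translation":[0,0,0],"angular":[0,0.35,0],"jaw":0.3},{"translation":[0,0,0],"angular":[0,0.35,0],"jaw":0.3},{"translation":[0,0,0],"angular":[0,0.17,0],"jaw":0.3},{"translation":[0,0,0],"angular":[0,0,0],"jaw":0.3},{"translation":[0,0,0],"angular":[0,0,0],"jaw":0.3},{"translation":[0,0,0],"angular":[0,0,0],"jaw":0.3}]'; python3 m.py
python3 -m creep '[{"translation":[0,0,0],"angular":[0,-0.17,0],"jaw":0.3},{"translation":[0,0,0],"angular":[0,-0.35,0],"jaw":0.3},{"translation":[0,0,0],"angular":[0,-0.35,0],"jaw":0.3},{"translation":[0,0,0],"angular":[0,-0.35,0],"jaw":0.3},{"translation":[0,0,0],"angular":[0,-0.17,0],"jaw":0.3},{"translation":[0,0,0],"angular":[0,0,0],"jaw":0.3},{"translation":[0,0,0],"angular":[0,0,0],"jaw":0.3},{"translation":[0,0,0],"angular":[0,0,0],"jaw":0.3}]'; python3 m.py; python3 rel.py 655 26 215 119
```

```text
t: 19.3
ee_pos: [505.1, 50.4, 16.5]
orientation: [-0.969, 2.987, 0.0]
ft_force: [-1.5, 1.0, 7.2]
width: 55.0
grasp_force: 29.4
t: 20.3
ee_pos: [503.7, 50.2, 213.8]
orientation: [0.97, -2.985, -0.001]
ft_force: [0.0, -0.6, -5.7]
width: 55.1
grasp_force: 29.2
tool moment [-0.066 -0.073 -0.02 ] F [ 0.01 -0.61 -5.72] q [ 0.08  0.26  1.89  0.    0.99 -2.12]
t: 21.3
ee_pos: [504.8, 49.8, 216.4]
orientation: [0.969, -2.988, 0.001]
ft_force: [-0.6, -0.4, -4.8]
width: 55.1
grasp_force: 29.4
tool moment [-0.074  0.011 -0.013] F [-0.64 -0.4  -4.85] q [ 0.08  0.26  1.89 -0.    0.99 -2.12]
t: 22.3
ee_pos: [504.8, 50.9, 215.2]
orientation: [-0.973, 2.987, 0.001]
ft_force: [-0.3, 0.5, -4.8]
width: 54.3
grasp_force: 29.6
tool moment [-0.075 -0.012 -0.048] F [-0.28  0.51 -4.77] q [ 0.08  0.26  1.89  0.    0.99 -2.12]
([-106.8, -108.6, 0.2], [0.001, 0.001, 0.124]) t 22.3 [504.8  50.9 215.2] q [ 0.08  0.26  1.89  0.    0.99 -2.12] w 54.3
```

The result is ambiguous because single readings are noisy. I'll repeat the test with a slow return to level and averaged readings.

```bash
cat > avg.py <<'E'
from workcell import ctrl
import numpy as np
from scipy.spatial.transform import Rotation as R
M=[];J=[]
for i in range(10):
    ctrl.get_image("wrist");o=ctrl.get_obs();C=R.from_rotvec(o["orientation"]);M.append(C.inv().apply(o["moment"]));J.append(o["joint_torque"])
M=np.array(M);print("AVG tool moment",M.mean(0).round(3),"se",(M.std(0)/10**.5).round(3),"F",o["ft_force"].__class__,"t",round(o["t"],2),"tau",np.mean(J,0).round(3))
E
python3 -m creep '[{"translation":[0,0,0],"angular":[0,0.17,0],"jaw":0.3},{"translation":[0,0,0],"angular":[0,0.34,0],"jaw":0.3},{"translation":[0,0,0],"angular":[0,0.34,0],"jaw":0.3},{"translation":[0,0,0],"angular":[0,0.34,0],"jaw":0.3},{"translation":[0,0,0],"angular":[0,0.25,0],"jaw":0.3},{"translation":[0,0,0],"angular":[0,0.15,0],"jaw":0.3},{"translation":[0,0,0],"angular":[0,0.07,0],"jaw":0.3},{"translation":[0,0,0],"angular":[0,0,0],"jaw":0.3}]'; python3 avg.py
python3 -m creep '[{"translation":[0,0,0],"angular":[0,-0.17,0],"jaw":0.3},{"translation":[0,0,0],"angular":[0,-0.34,0],"jaw":0.3},{"translation":[0,0,0],"angular":[0,-0.34,0],"jaw":0.3},{"translation":[0,0,0],"angular":[0,-0.34,0],"jaw":0.3},{"translation":[0,0,0],"angular":[0,-0.25,0],"jaw":0.3},{"translation":[0,0,0],"angular":[0,-0.15,0],"jaw":0.3},{"translation":[0,0,0],"angular":[0,-0.07,0],"jaw":0.3},{"translation":[0,0,0],"angular":[0,0,0],"jaw":0.3}]'; python3 avg.py
```

```text
t: 23.3
ee_pos: [503.3, 49.3, 216.5]
orientation: [-0.967, 2.984, 0.001]
ft_force: [-0.4, 0.0, -4.6]
width: 54.3
grasp_force: 29.7
AVG tool moment [-0.075  0.046  0.019] se [0.013 0.021 0.003] F <class 'numpy.ndarray'> t 23.8 tau [-8.2000e-02 -4.4479e+01 -2.7097e+01  3.3000e-02 -1.2100e-01 -4.1000e-02]
t: 24.8
ee_pos: [506.9, 50.9, 216.4]
orientation: [0.971, -2.986, 0.006]
ft_force: [-0.8, 0.8, -4.5]
width: 54.1
grasp_force: 29.8
AVG tool moment [-0.058 -0.086 -0.002] se [0.008 0.016 0.014] F <class 'numpy.ndarray'> t 25.3 tau [  0.106 -44.479 -26.692  -0.137   0.224   0.06 ]
```

```bash
python3 -m creep '[{"translation":[0,0,0],"angular":[0,0.17,0],"jaw":0.3},{"translation":[0,0,0],"angular":[0,0.34,0],"jaw":0.3},{"translation":[0,0,0],"angular":[0,0.34,0],"jaw":0.3},{"translation":[0,0,0],"angular":[0,0.34,0],"jaw":0.3},{"translation":[0,0,0],"angular":[0,0.25,0],"jaw":0.3},{"translation":[0,0,0],"angular":[0,0.15,0],"jaw":0.3},{"translation":[0,0,0],"angular":[0,0.07,0],"jaw":0.3},{"translation":[0,0,0],"angular":[0,0,0],"jaw":0.3}]'; python3 avg.py;python3 avg.py
python3 -m creep '[{"translation":[0,0,0],"angular":[0,-0.17,0],"jaw":0.3},{"translation":[0,0,0],"angular":[0,-0.34,0],"jaw":0.3},{"translation":[0,0,0],"angular":[0,-0.34,0],"jaw":0.3},{"translation":[0,0,0],"angular":[0,-0.34,0],"jaw":0.3},{"translation":[0,0,0],"angular":[0,-0.25,0],"jaw":0.3},{"translation":[0,0,0],"angular":[0,-0.15,0],"jaw":0.3},{"translation":[0,0,0],"angular":[0,-0.07,0],"jaw":0.3},{"translation":[0,0,0],"angular":[0,0,0],"jaw":0.3}]'; python3 avg.py;python3 avg.py
```

```text
t: 26.3
ee_pos: [503.5, 49.4, 216.5]
orientation: [-0.967, 2.984, 0.001]
ft_force: [0.2, -1.0, -5.0]
width: 54.0
grasp_force: 29.9
AVG tool moment [-0.08   0.039 -0.004] se [0.009 0.018 0.009] F <class 'numpy.ndarray'> t 26.8 tau [-7.8000e-02 -4.4491e+01 -2.7103e+01  3.0000e-02 -1.1800e-01 -4.0000e-02]
AVG tool moment [-0.072  0.016 -0.   ] se [0.01  0.007 0.011] F <class 'numpy.ndarray'> t 27.3 tau [ 3.0000e-03 -4.4535e+01 -2.6927e+01 -2.2000e-02  1.1000e-02  1.0000e-03]
t: 28.3
ee_pos: [506.8, 50.8, 216.5]
orientation: [0.97, -2.986, 0.006]
ft_force: [-0.3, 0.3, -4.8]
width: 53.7
grasp_force: 29.9
AVG tool moment [-0.083 -0.11  -0.009] se [0.014 0.017 0.011] F <class 'numpy.ndarray'> t 28.8 tau [  0.103 -44.478 -26.693  -0.137   0.223   0.06 ]
AVG tool moment [-0.067 -0.093  0.001] se [0.009 0.008 0.008] F <class 'numpy.ndarray'> t 29.3 tau [-2.0000e-03 -4.4408e+01 -2.6813e+01 -6.8000e-02  1.0000e-01  1.0000e-03]
```

Settled averages are +0.016 after one tilt and −0.093 after the other (±0.008). That is about a 22 mm shift in balance, so this is the rattling case. Carry it to the right-hand end edge.

```bash
python3 rel.py 678 38 215 119; python3 - <<'E'
from h import *
im=ctrl.get_image("top");C=cam("top")
print("edge pts",[proj([[430+.865*s,-105+.5*s,0]],*C).round().tolist() for s in (100,290,500)])
p=[proj([[430+.865*290+.5*d,-105+.5*290-.865*d,0]],*C)[0] for d in(-30,-10,0,10,30)];print([im[int(v),int(u)].tolist() for u,v in p])
for s in(100,200,400,500):
  p=[proj([[430+.865*s+.5*d,-105+.5*s-.865*d,0]],*C)[0] for d in(-20,-8,0,8,20)];print(s,[im[int(v),int(u)].tolist() for u,v in p])
E
```

```text
([-133.0, -111.7, 0.7], [-0.0, -0.0, 0.122]) t 29.3 [504.7  50.2 215.7] q [ 0.08  0.26  1.89 -0.    0.99 -2.12] w 53.9
edge pts [[[448.0, 200.0]], [[413.0, 142.0]], [[376.0, 79.0]]]
[[194, 191, 199], [202, 198, 207], [62, 60, 63], [119, 121, 130], [120, 122, 130]]
100 [[159, 156, 149], [190, 185, 181], [181, 86, 26], [111, 116, 127], [116, 118, 126]]
200 [[70, 70, 73], [68, 64, 65], [181, 176, 171], [170, 166, 160], [193, 187, 182]]
400 [[195, 191, 201], [207, 203, 211], [46, 45, 48], [124, 125, 135], [118, 120, 128]]
500 [[195, 191, 202], [200, 194, 204], [49, 47, 47], [66, 67, 71], [80, 82, 88]]
```

The measured edge line falls on the bench's dark rim, white on the inside and grey floor beyond, so it is right. Move over it in two steps and hold.

```bash
python3 -m creep '[{"translation":[-17,-14,0],"angular":[0,0,0.015],"jaw":0.3},{"translation":[-38,-32,0],"angular":[0,0,0.035],"jaw":0.3},{"translation":[-60,-50,0],"angular":[0,0,0.055],"jaw":0.3},{"translation":[-82,-69,0],"angular":[0,0,0.075],"jaw":0.3},{"translation":[-104,-87,0],"angular":[0,0,0.095],"jaw":0.3},{"translation":[-120,-101,0],"angular":[0,0,0.11],"jaw":0.3},{"translation":[-129,-108,0],"angular":[0,0,0.12],"jaw":0.3},{"translation":[-133,-112,0],"angular":[0,0,0.122],"jaw":0.3}]'
python3 -m creep '[{"translation":[0,0,0],"angular":[0,0,0],"jaw":0.3},{"translation":[0,0,0],"angular":[0,0,0],"jaw":0.3},{"translation":[0,0,0],"angular":[0,0,0],"jaw":0.3},{"translation":[0,0,0],"angular":[0,0,0],"jaw":0.3},{"translation":[0,0,0],"angular":[0,0,0],"jaw":0.3},{"translation":[0,0,0],"angular":[0,0,0],"jaw":0.3},{"translation":[0,0,0],"angular":[0,0,0],"jaw":0.3},{"translation":[0,0,0],"angular":[0,0,0],"jaw":0.3}]'
python3 - <<'E'
from h import *
s=ctrl.get_image("side");t=ctrl.get_image("top");cv2.imwrite("pics/end.png",np.vstack([cv2.resize(s,(480,300)),cv2.resize(t[100:300,190:510],(480,300))])[:,:,::-1])
E
```

```text
t: 30.35
ee_pos: [678.2, 37.8, 215.2]
orientation: [0.786, -3.041, -0.0]
ft_force: [0.2, -0.1, -4.9]
width: 53.7
grasp_force: 29.9
t: 31.35
ee_pos: [678.1, 37.8, 215.6]
orientation: [0.787, -3.041, -0.0]
ft_force: [0.3, 0.0, -4.6]
width: 53.6
grasp_force: 29.9
```

View pics/end.png

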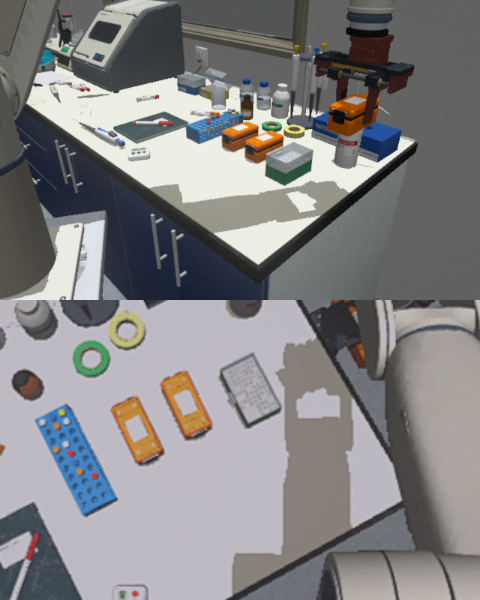

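Both quiet cases stand upright side by side between the rack and the box, which haven't moved. The rattling case is held level over the end edge. Handing in.

```bash
python3 -c "
from workcell import ctrl
print(ctrl.close_job())"
```

```text
the job is handed in; nothing more can be done
None
```

I handed the job in at about 31 s: the rattling case, the rightmost of the three, is held level about 0.2 m above the bench's right-hand end edge, and the two quiet cases stand side by side in the gap; no verdict came back, and I estimated the unmarked `bench_end` point's place along that edge.

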